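Unlock the bottle carriage and slide it under the filling nozzle

TASK

With the fingertips, press the green lock button on the carriage fully down and, holding it down all the way, push the carriage along its rails to the red end stop, so that the open flask stands under the filling nozzle. Then let the button spring up so that the carriage is locked there, and move clear. Nothing needs gripping: lift nothing, do not touch the open flask, and leave the other flasks, the jar and the weight where they stand.

Things in the scene. Friction and masses are not known exactly. Their poses are not given: they have to be found in the camera images.
- slide_bed: the fixed filling slide: grey bed plate, 140 mm (x) by 410 mm (y), 12 mm thick, with two steel rails along its y. Origin on the table top under the centre line; its own +y axis is the direction in which the carriage slides, towards the nozzle and the red end stop, z up. A steel post 24 mm thick, 292 mm high at x = +100, y = +110 mm carries the nozzle
- carriage (a joint): travel of the aluminium carriage in m: 0 = start, 0.150 = against the red end stop. Deck 104 mm wide, 210 mm long (y = -210 to 0 mm in the bed's frame at 0), its top 42 mm above the table. Slides with 2 to 3 N, does not coast. The lock has a notch every 30 mm, also at the start and the end: with the button up the carriage is held there with about 3 mm play
- lock_button (a joint): how far the green lock button is pressed down, in m: 0 = up (locks), 0.008 = fully down; unlocked beyond 0.005. Spring: 2.4 N to start, 5.6 N fully down; it springs up by itself when let go at a notch
- lock_button_top (a point): centre of the top of the green round lock button (36 mm diameter) near the rear end of the carriage, with which it rides. 53 mm above the table when up, 45 mm when fully down, always proud of the deck
- push_plate (a point): centre of the flat rear face of the upright push plate on the carriage, 63 mm above the table: 80 mm wide, 8 mm thick, top 84 mm above the table. It stands 24 mm from the button's centre on the nozzle side, so fingertips that hold the button down can push against it in the slide direction
- open_flask: open tan oval flask with a white neck, 62 mm (x) by 34 mm (y), 98 mm tall, standing loose in a white nest (walls 18 mm high) on the front of the carriage, 138 mm ahead of the button in the slide direction; origin at the centre of its underside, 42 mm above the table
- flask_mouth (a point): centre of the open flask's mouth, 98 mm above its underside
- nozzle_tip (a point): lower end of the brass filling nozzle (nozzle body 38 mm thick, up to 290 mm high, at x = 0, y = +110 mm in the bed's frame), 155 mm above the table; 15 mm above the flask's mouth when the carriage is at the end stop
- flask_a: capped tan oval flask with a white cap, 62 x 34 mm, 103 mm tall, loose bystander; origin at the centre of its underside; stands beside the slide on the robot's side
- flask_b: capped tan oval flask with a white cap, 62 x 34 mm, 103 mm tall, loose bystander; origin at the centre of its underside; stands beside the slide on the far side
- flask_c: capped tan oval flask with a white cap, 62 x 34 mm, 103 mm tall, loose bystander; origin at the centre of its underside; on the right of the table
- cap_jar: white jar with blue lid, 64 mm diameter, 85 mm tall, loose bystander on the right of the table; origin under its centre
- tare_weight: brass weight with a knob, 38 mm diameter, 54 mm tall, loose bystander on the right of the table; origin under its centre
Things that resemble listed ones, but are neither listed nor needed, are in the scene too. What is shaped like the open_flask but purple is not meant.

How it is judged:
On the way, in this order (a step that is already met when the one before it is completed fails the run):
1. the lock button is pressed down while the carriage is still at its start (value of joint lock_button above 0.0055 m and value of joint carriage below 0.01 m), for 0.1 s.
2. the carriage is at the end stop with the button still held down (value of joint lock_button above 0.004 m and value of joint carriage above 0.145 m), for 0.1 s.
At the end, for the whole second after the job is handed in: The carriage is within 5 mm of its end stop (joint above 0.145), the lock button is back up (less than 1.5 mm down), and the open flask stands upright (within 0.1 rad), at rest, down in its nest, its mouth within 9 mm of the nozzle's axis (value of joint carriage above 0.145 m and value of joint lock_button below 0.0015 m and horizontal distance between flask_mouth and nozzle_tip below 0.009 m and angle between open_flask's own z axis and vertical below 0.1 rad and linear speed of open_flask below 0.02 m/s and z of open_flask in the frame of slide_bed below 0.047 m); the robot touches nothing.
It fails at once if the button is let up while the carriage is on its way (value of joint carriage between 0.015 and 0.14 m and value of joint lock_button below 0.0015 m).
It fails at once if the robot touches the open flask (contact force between any of the fingers, the arm and open_flask above 0.5 N).
It fails at once if the open flask is lifted or tipped (z of open_flask in the frame of slide_bed above 0.054 m or angle between open_flask's own z axis and vertical above 0.3 rad).
It fails at once if a bystander (capped flask, jar or weight) is moved more than 20 mm, lifted or knocked over (distance of any of flask_a, flask_b, flask_c, cap_jar, tare_weight from where it was at the start of the episode above 0.02 m or angle between any of flask_a, flask_b, flask_c, cap_jar, tare_weight's own z axis and vertical above 0.3 rad).
It also fails if it takes over 40 s, if anything falls off the work surface, if the arm or the gripper's body presses on something with over 40 N, if the wrist force passes 120 N, or if a joint passes its speed limit or range.

ROBOT

A 7-joint arm with a two-finger parallel gripper is mounted at the origin on the work surface. World frame = base frame: x ahead of the robot, y to its left, z up, the work surface at z = 0. Lengths are in m, angles in rad, forces in N, time in s.
With the tool pointing down it reaches from about 0.35 to 0.9 m from the base axis. Payload 19.9 kg.
Tool frame: the origin (TCP) lies between the finger pads; the fingertips stand 19 mm ahead of it and the grasp point (between the pads) is the TCP (tcp_to_tips is the z of the fingertips in the tool frame, in m); z points along the fingers, y is the line along which they close (so a half turn about z gives the same grasp; the last joint's range is limited). The gripper opens to 94 mm and grips with 3 to 60 N. Pads are 16 mm wide; open, the fingers measure 119 mm over their backs; the gripper's body (75 mm by 177 mm) begins 78 mm behind the grasp point.
Start: joints at [-1.276, 0.417, -0.01, 1.614, 0.005, 1.111, -0.053], TCP at [0.207, 0.59, 0.203] pointing down, gripper open.
Joint ranges: [-2.81, 2.81], [-0.39, 2.02], [-1.27, 1.25], [0.06, 2.57], [-1.19, 4.33], [0.19, 2], [-2.82, 2.82]. Speed limits (rad/s): [1.89, 1.89, 2.39, 2.39, 3.01, 3.01, 3.01].

INTERFACE

Orientations are given as a rotation vector (axis times angle).
In Python, from rig import * gives the robot as it stands.
- The arm moves only by the tool jog_arm, never from a script. Its argument "increments" is a list of rows, each an object of numbers: "ax", "ay", "az": the turn, a rotation vector about the tool's x, y, z in rad; "dx", "dy", "dz": the shift along the tool's x, y, z in m; "fingers": the opening, from 0 (shut) to 1 (fully open). In form: [{"ax": .., "ay": .., "az": .., "dx": .., "dy": .., "dz": .., "fingers": ..}, ...]. A call has 1 to 5 rows; each row is the pose to reach, as a shift and turn from the pose commanded when the call began, along the tool's axes at that moment; what a row does not reach only later rows make up. A row lasts 1/12 s, in which the tool goes at most 41.7 mm and 7.16 degrees, less where a joint would pass 70% of its speed; a pose out of reach is approached as far as the arm can. A call with a gripper value outside its range is refused whole. The fingers move at their own pace and stop on an object; "grip_force" is the grip in N (left out, the last holds). Time passes only in rows, so rows that repeat a pose let the fingers close. It gives the time, the measured TCP pose, the force, the opening and the grip force at its end, in the units of the state.
- sense(): the state, without advancing time (a new reading comes with each control period).
- snapshot(name): name is "side" or "top" or "wrist"; returns a dict with "image" (420x560x3 uint8, red, green, blue), "fovy" (degrees; the focal length in pixels is half the picture's height over the tangent of half this angle, whatever the lens; pixels are square), "cx", "cy" (the principal point, pixels), "D" ([k1, k2, p1, p2, k3] as OpenCV has them; the pictures are not rectified), "R" (3x3) and "t" (3): a world point X has camera coordinates R X + t; the wrist camera has in their place "hand_eye" (4x4, takes a point from camera to tool coordinates, whose origin is the TCP and whose axes are the flange's). Camera axes: x right, y down, z forward; pixel columns grow to the right and rows downward; lengths in m; the calibration is good to about 2 mm. A picture is of the moment at which its call begins: read the wrist's pose just before it. There is no depth.
- finish_job(): hands the job in; it is judged then, once.
Trained networks look in the newest picture that a camera, given by its name, has taken for a name from the list of things; names that differ only in an ending like _2 or _b are one class to them, and where a whole thing is asked for, a point or a joint stands for the part that bears it (a point fixed in the world has none). Each returns a list of dicts, best first, with "p" (0 to 1); they miss things now and then, are a little off and sometimes report something else, mostly with a low value. They report only what shows in the picture. A call takes as long as a camera call. They do not tell look-alikes from the thing itself.
- regions_of(camera, query): "region" (420x560 bool, what is visible of it) and "box" ([left, top, right, bottom] in pixels, round what is visible of it).
The state is a dict: "t": time; "joint_pos": joint angles; "qd": joint speeds; "effort": joint torques, N m; "tool_pos": TCP position; "tool_rot": TCP orientation; "wrist_force": force on the tool from outside, world axes, zero at the start; "torque": the same for the moment, N m; "grip_width": opening from 0.0 (shut) to 1.0 (fully open); "gripper_force": force on a finger pad.
Only numpy, scipy, OpenCV 4.12 (cv2) and the standard library are available. Lean on these libraries where they do the work, as an engineer would, in place of code of your own. Each camera call takes 0.05 s, during which the arm holds its last target. There are 200 camera calls.

## Working session

There is one attempt and no reset: what is moved stays moved. The work goes in short steps, Python scripts to look and compute and a tool call to move; the robot and the scene stay as the last step left them, time stands still between calls to the robot, and variables do not carry over. Pictures are saved under pics/ and viewed, at most 10 in all, crops included, and the job is handed in when it is done.

Besides the shell and the picture viewer there is one more tool, called after ">>>" by a JSON object that holds its "fn" and its "kwargs". jog_arm: Moves the arm, as the interface text tells. Its arguments: {"type":"object","properties":{"increments":{"type":"array","items":{"type":"object","properties":{"ax":{"type":"number"},"ay":{"type":"number"},"az":{"type":"number"},"dx":{"type":"number"},"dy":{"type":"number"},"dz":{"type":"number"},"fingers":{"type":"number"}}}},"grip_force":{"type":"number"}},"required":["increments"]}

```bash
mkdir -p pics; cat > h.py <<'E'
from rig import *
import numpy as np, cv2
from scipy.spatial.transform import Rotation as Ro
def cam(s, st=None):
    f=210/np.tan(np.radians(s["fovy"])/2)
    K=np.array([[f,0,s["cx"]],[0,f,s["cy"]],[0,0,1]])
    if "R" in s: return K,np.array(s["D"]),np.array(s["R"]),np.array(s["t"])
    H=np.array(s["hand_eye"]); T=np.eye(4); T[:3,:3]=Ro.from_rotvec(st["tool_rot"]).as_matrix(); T[:3,3]=st["tool_pos"]
    M=np.linalg.inv(T@H); return K,np.array(s["D"]),M[:3,:3],M[:3,3]
def ray(c,px,z):
    K,D,R,t=c
    u=cv2.undistortPoints(np.array([[px]],float),K,D)[0,0]
    d=R.T@np.array([u[0],u[1],1]); o=-R.T@t
    return o+d*(z-o[2])/d[2]
def proj(c,X):
    K,D,R,t=c
    return cv2.projectPoints(np.array(X,float).reshape(-1,1,3),cv2.Rodrigues(R)[0],t,K,D)[0][:,0]
def cent(r):
    y,x=np.nonzero(r["region"]); return [x.mean(),y.mean()]
E
python3 - <<'E'
from h import *
st=sense(); print(st)
ims=[]
for n in("side","top"):
    s=snapshot(n); c=cam(s); cv2.imwrite(f"pics/{n}0.png",s["image"][:,:,::-1])
    print(n,-c[2].T@c[3])
    for q,z in(("lock_button",.053),("push_plate",.063),("open_flask",.09),("flask_a",.05),("slide_bed",.012),("cap_jar",.04),("tare_weight",.03)):
        for r in regions_of(n,q):
            if r["p"]>.2: p=cent(r); print(q,round(r["p"],2),np.round(p),r["box"],ray(c,p,z).round(3))
E
```

```text
{'t': 0.0, 'joint_pos': array([-1.27550892,  0.41798367, -0.01028389,  1.61419007,  0.00466204,
        1.11071811, -0.05300605]), 'qd': array([ 1.08508159e-04, -4.02659647e-04,  4.52095984e-04, -7.65686375e-04,
        4.69064188e-04,  1.50836222e-03,  8.69420901e-05]), 'effort': array([-4.90994971e-04, -8.51249456e+01,  6.38146475e-01, -4.25980747e+01,
       -4.88607713e-02,  1.87416631e-02,  1.16279684e-04]), 'tool_pos': array([0.20641702, 0.58950689, 0.20261265]), 'tool_rot': array([-5.26552770e-01, -3.09700204e+00,  1.98979118e-03]), 'wrist_force': array([-0.23955512, -0.10885415, -0.31015598]), 'torque': array([0.00725564, 0.00050387, 0.01381966]), 'gripper_force': 0.0, 'grip_width': 0.9989012694261548}
side [ 0.163659   -0.82756441  0.85831522]
lock_button 0.54 [300. 250.] [291.1, 241.6, 309.6, 258.6] [ 0.569 -0.192  0.053]
push_plate 0.92 [286. 237.] [241.8, 201.6, 327.2, 275.3] [ 0.557 -0.155  0.063]
push_plate 0.5 [268. 193.] [207.5, 57.0, 335.7, 291.5] [ 0.591 -0.011  0.063]
open_flask 0.92 [324. 195.] [314.6, 173.9, 339.9, 216.9] [ 0.684 -0.104  0.09 ]
open_flask 0.9 [27
[... 886 characters left out ...]
open_flask 0.62 [269. 167.] [261.6, 155.1, 278.5, 176.5] [ 0.703 -0.061  0.09 ]
open_flask 0.49 [263. 211.] [257.6, 199.7, 269.4, 224.2] [ 0.574 -0.048  0.09 ]
flask_a 0.79 [202. 254.] [192.9, 242.8, 212.5, 265.8] [0.449 0.125 0.05 ]
flask_a 0.65 [393. 237.] [380.3, 228.7, 403.4, 246.6] [ 0.511 -0.426  0.05 ]
flask_a 0.58 [303. 170.] [292.1, 154.5, 314.7, 179.1] [ 0.705 -0.162  0.05 ]
slide_bed 0.85 [250. 209.] [175.1, 154.9, 328.1, 240.6] [ 0.589 -0.005  0.012]
cap_jar 0.7 [384. 278.] [369.6, 267.9, 398.0, 288.4] [ 0.391 -0.401  0.04 ]
cap_jar 0.58 [376. 192.] [369.6, 186.8, 385.2, 198.0] [ 0.643 -0.381  0.04 ]
tare_weight 0.51 [376. 192.] [369.7, 185.1, 387.4, 197.2] [ 0.647 -0.383  0.03 ]
```

View pics/side0.png

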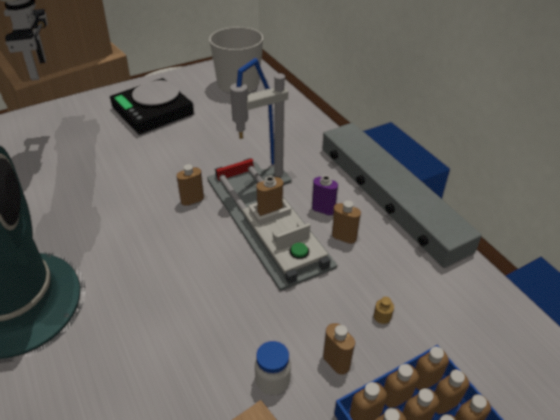

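View pics/top0.png

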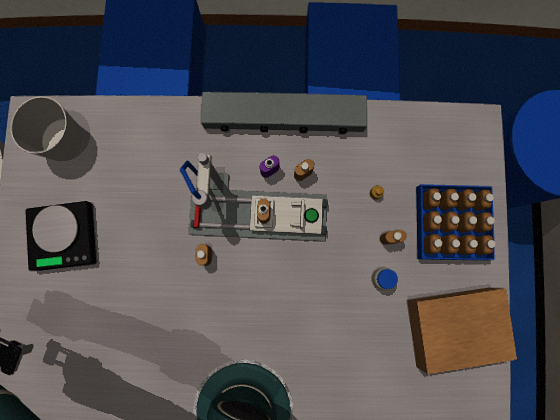

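The tan open flask on the carriage is at side (270,195) and top (263,211). The purple look-alike at side (324,195) and top (269,167) is not meant. Green button: side (300,250), top (311,215), on the carriage behind the push plate. The capped flasks, the boxed flasks and the green scale display at top (50,260) are also not meant. Next I'll measure the bed's yaw and plan the approach.

```bash
cat >> h.py <<'E'
def delta(pos,az,n=5):
    "rows (tool axes) to world pos with tool y at azimuth az, z down"
    st=sense(); R=Ro.from_rotvec(st["tool_rot"]); 
    ty=np.array([np.cos(az),np.sin(az),0]); tz=np.array([0,0,-1.]); Rt=Ro.from_matrix(np.c_[np.cross(ty,tz),ty,tz])
    d=R.inv().apply(np.array(pos)-st["tool_pos"]); a=(R.inv()*Rt).as_rotvec()
    print("now",st["t"],st["tool_pos"].round(4),"F",st["wrist_force"].round(1),"delta d",d.round(4),"a",a.round(3),"len",np.linalg.norm(d).round(3))
E
python3 - <<'E'
from h import *
delta([.40,.02,.32],0)
s=snapshot("wrist"); H=np.array(s["hand_eye"]); print(H.round(3))
s=snapshot("top"); c=cam(s); im=s["image"].astype(int)
r=regions_of("top","slide_bed")[0]["region"]
K,D,R,t=c
# bed near edge: lowest mask pixel per column
pts=[]
for x in range(215,322,3):
    ys=np.nonzero(r[:,x])[0]; pts.append(ray(c,[x,ys.max()+.5],.012)[:2])
p=np.array(pts); f=np.polyfit(p[:,1],p[:,0],1); print("edge slope dx/dy",f, (p[:,0]-np.polyval(f,p[:,1])).std())
g=(im[:,:,1]>im[:,:,0]+40)&(im[:,:,1]>im[:,:,2]+30); g[:,:290]=0;g[:,330:]=0;g[:200]=0;g[230:]=0
y,x=np.nonzero(g); print("green",x.mean(),y.mean(),len(x),ray(c,[x.mean(),y.mean()],.053))
z=cv2.resize(s["image"][140:250,170:340],None,fx=4.5,fy=4.5,interpolation=cv2.INTER_CUBIC); cv2.imwrite("pics/crop.png",z[:,:,::-1])
E
```

```text
now 0.8 [0.2065 0.5899 0.2032] F [-0.5 -0.  -0. ] delta d [-0.3709 -0.474  -0.1167] a [-0.     0.     1.234] len 0.613
[[ 0.    -0.974 -0.227  0.066]
 [ 1.     0.    -0.    -0.001]
 [ 0.    -0.227  0.974 -0.182]
 [ 0.     0.     0.     1.   ]]
edge slope dx/dy [0.02612502 0.50414312] 0.0010086876780615313
green 311.0181818181818 214.84545454545454 110 [ 0.57042998 -0.18654472  0.053     ]
```

View pics/crop.png

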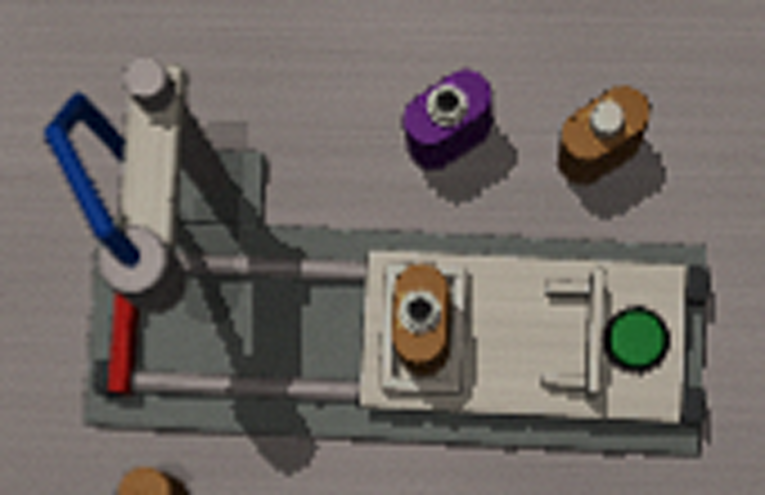

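The crop confirms the choice: green button at (637,338) behind the plate at (597,330), and the tan open flask in its nest at (420,312). The slide axis is about (0.026, 1), so tool y should be at azimuth -0.026. Setting off on the robot's side of the nozzle.

>>> {"fn": "jog_arm", "kwargs": {"increments": [{"dx": -0.01, "dy": -0.02, "dz": -0.03, "az": 0.12, "fingers": 0}, {"dx": -0.03, "dy": -0.05, "dz": -0.05, "az": 0.24, "fingers": 0}, {"dx": -0.05, "dy": -0.08, "dz": -0.07, "az": 0.36, "fingers": 0}, {"dx": -0.07, "dy": -0.11, "dz": -0.09, "az": 0.48, "fingers": 0}, {"dx": -0.1, "dy": -0.135, "dz": -0.1, "az": 0.6, "fingers": 0}]}}

```text
$.increments[0]: bad value
```

```bash
python3 -c "
from h import *
delta([.40,.02,.32],-.026)"
```

```text
now 0.95 [0.2065 0.5899 0.2032] F [-0.3 -0.3  0.4] delta d [-0.3709 -0.4739 -0.1167] a [-0.    0.    1.26] len 0.613
```

>>> {"fn": "jog_arm", "kwargs": {"increments": [{"ax": 0, "ay": 0, "az": 0.12, "dx": -0.01, "dy": -0.02, "dz": -0.03, "fingers": 0.0}, {"ax": 0, "ay": 0, "az": 0.24, "dx": -0.03, "dy": -0.05, "dz": -0.05, "fingers": 0.0}, {"ax": 0, "ay": 0, "az": 0.36, "dx": -0.05, "dy": -0.08, "dz": -0.07, "fingers": 0.0}, {"ax": 0, "ay": 0, "az": 0.48, "dx": -0.07, "dy": -0.11, "dz": -0.09, "fingers": 0.0}, {"ax": 0, "ay": 0, "az": 0.6, "dx": -0.1, "dy": -0.135, "dz": -0.1, "fingers": 0.0}]}}

```text
t: 1.37
tool_pos: [0.2554, 0.4285, 0.3055]
tool_rot: [-1.423, -2.8, -0.004]
wrist_force: [0.9, 0.9, 0.8]
grip_width: 0.679
gripper_force: 0.0
```

```bash
python3 -c "
from h import *
delta([.40,.02,.32],-.026)"
```

```text
now 1.3667 [0.2554 0.4285 0.3055] F [0.9 0.9 0.8] delta d [-0.4152 -0.1238 -0.0155] a [ 0.001 -0.002  0.656] len 0.434
```

>>> {"fn": "jog_arm", "kwargs": {"increments": [{"ax": 0, "ay": 0, "az": 0.12, "dx": -0.04, "dy": -0.01, "dz": 0, "fingers": 0.0}, {"ax": 0, "ay": 0, "az": 0.24, "dx": -0.08, "dy": -0.02, "dz": -0.005, "fingers": 0.0}, {"ax": 0, "ay": 0, "az": 0.36, "dx": -0.12, "dy": -0.035, "dz": -0.01, "fingers": 0.0}, {"ax": 0, "ay": 0, "az": 0.48, "dx": -0.16, "dy": -0.045, "dz": -0.015, "fingers": 0.0}, {"ax": 0, "ay": 0, "az": 0.6, "dx": -0.2, "dy": -0.06, "dz": -0.015, "fingers": 0.0}]}}

```text
t: 1.78
tool_pos: [0.3265, 0.2332, 0.3191]
tool_rot: [-2.19, -2.252, -0.003]
wrist_force: [1.4, -0.8, 0.5]
grip_width: 0.326
gripper_force: 0.0
```

```bash
python3 -c "
from h import *
delta([.42,-.1,.32],-.026)"
```

```text
now 1.7833 [0.3265 0.2332 0.3191] F [ 1.4 -0.8  0.5] delta d [-0.3357  0.0841 -0.0013] a [ 0.001 -0.001  0.054] len 0.346
```

>>> {"fn": "jog_arm", "kwargs": {"increments": [{"ax": 0, "ay": 0, "az": 0.05, "dx": -0.04, "dy": 0.01, "dz": 0, "fingers": 0.0}, {"ax": 0, "ay": 0, "az": 0.05, "dx": -0.08, "dy": 0.02, "dz": 0, "fingers": 0.0}, {"ax": 0, "ay": 0, "az": 0.05, "dx": -0.12, "dy": 0.03, "dz": 0, "fingers": 0.0}, {"ax": 0, "ay": 0, "az": 0.05, "dx": -0.16, "dy": 0.04, "dz": 0, "fingers": 0.0}, {"ax": 0, "ay": 0, "az": 0.05, "dx": -0.2, "dy": 0.05, "dz": 0, "fingers": 0.0}]}}

```text
t: 2.2
tool_pos: [0.3826, 0.0346, 0.3185]
tool_rot: [-2.239, -2.203, -0.002]
wrist_force: [1.5, 1.2, -0.2]
grip_width: 0.005
gripper_force: 0.0
```

```bash
python3 -c "
from h import *
delta([.57,-.20,.22],-.026)"
```

```text
now 2.2 [0.3826 0.0346 0.3185] F [ 1.5  1.2 -0.2] delta d [-0.2317  0.1911  0.0984] a [ 0.001 -0.001  0.01 ] len 0.316
```

>>> {"fn": "jog_arm", "kwargs": {"increments": [{"ax": 0, "ay": 0, "az": 0.01, "dx": -0.04, "dy": 0.01, "dz": 0, "fingers": 0.0}, {"ax": 0, "ay": 0, "az": 0.01, "dx": -0.08, "dy": 0.02, "dz": 0, "fingers": 0.0}, {"ax": 0, "ay": 0, "az": 0.01, "dx": -0.12, "dy": 0.03, "dz": 0, "fingers": 0.0}, {"ax": 0, "ay": 0, "az": 0.01, "dx": -0.155, "dy": 0.05, "dz": 0, "fingers": 0.0}, {"ax": 0, "ay": 0, "az": 0.01, "dx": -0.185, "dy": 0.075, "dz": 0.01, "fingers": 0.0}]}}

```text
t: 2.62
tool_pos: [0.4512, -0.1478, 0.3117]
tool_rot: [2.251, 2.189, 0.007]
wrist_force: [1.5, 2.9, -0.2]
grip_width: 0.005
gripper_force: 0.0
```

>>> {"fn": "jog_arm", "kwargs": {"increments": [{"ax": 0, "ay": 0, "az": 0, "dx": -0.025, "dy": 0.03, "dz": 0.01, "fingers": 0.0}, {"ax": 0, "ay": 0, "az": 0, "dx": -0.045, "dy": 0.06, "dz": 0.03, "fingers": 0.0}, {"ax": 0, "ay": 0, "az": 0, "dx": -0.045, "dy": 0.085, "dz": 0.05, "fingers": 0.0}, {"ax": 0, "ay": 0, "az": 0, "dx": -0.045, "dy": 0.115, "dz": 0.07, "fingers": 0.0}, {"ax": 0, "ay": 0, "az": 0, "dx": -0.045, "dy": 0.115, "dz": 0.085, "fingers": 0.0}]}}

```text
t: 3.03
tool_pos: [0.5678, -0.1915, 0.2201]
tool_rot: [-2.245, -2.192, 0.007]
wrist_force: [-0.0, 0.3, -0.4]
grip_width: 0.005
gripper_force: 0.0
```

```bash
python3 - <<'E'
from h import *
delta([.57,-.187,.2],-.026)
for n in ("wrist","side","top"):
    st=sense(); s=snapshot(n); c=cam(s,st)
    if n=="wrist": cv2.imwrite("pics/w1.png",s["image"][:,:,::-1])
    im=s["image"].astype(int); g=(im[:,:,1]>im[:,:,0]*1.6)&(im[:,:,1]>im[:,:,2]*1.6)&(im[:,:,1]>50)
    k,l,stt,ce=cv2.connectedComponentsWithStats(g.astype(np.uint8))
    for i in range(1,k):
        if stt[i,4]>30: print(n,ce[i],stt[i],ray(c,ce[i],.053).round(4))
    for q,z in (("lock_button",.053),("push_plate",.084)):
        for r in regions_of(n,q)[:2]: print(n,q,round(r["p"],2),r["box"],ray(c,cent(r),z).round(4))
E
```

```text
now 3.0333 [ 0.5678 -0.1915  0.2201] F [-0.   0.3 -0.4] delta d [0.0045 0.0022 0.0201] a [-0.005  0.001  0.002] len 0.021
wrist [286.16233091 182.66077003] [269 166  36  35 961] [ 0.5698 -0.186   0.053 ]
wrist lock_button 0.68 [267.5, 164.8, 305.1, 202.0] [ 0.5706 -0.1855  0.053 ]
wrist push_plate 0.68 [233.6, 0.0, 346.2, 214.5] [ 0.572  -0.1246  0.084 ]
side [123.         101.53216374] [114  94  19  16 171] [0.4115 0.5719 0.053 ]
side [298.82857143 249.84571429] [291 243  17  14 175] [ 0.5669 -0.1919  0.053 ]
side lock_button 0.55 [292.5, 244.5, 308.4, 258.3] [ 0.5682 -0.1918  0.053 ]
side lock_button 0.5 [322.6, 321.6, 358.1, 374.9] [ 0.5077 -0.4306  0.053 ]
side push_plate 0.74 [240.3, 201.2, 326.5, 273.2] [ 0.5461 -0.172   0.084 ]
side push_plate 0.66 [254.3, 340.7, 291.6, 393.2] [ 0.3786 -0.4256  0.084 ]
top [ 48.94144144 261.24774775] [ 36 256  27  11 222] [0.4149 0.5821 0.053 ]
top lock_button 0.63 [250.7, 191.1, 282.5, 233.4] [ 0.5841 -0.0425  0.053 ]
top push_plate 0.85 [248.1, 193.2, 285.1, 230.3] [ 0.5804 -0.0443  0.084 ]
top push_plate 0.66 [259.2, 199.8, 270.9, 224.5] [ 0.576  -0.0477  0.084 ]
```

View pics/w1.png

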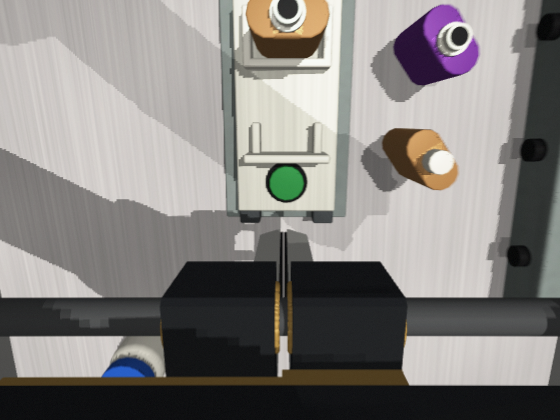

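Wrist view: the green button is at (286,183), with the push plate just ahead of it and the carriage aligned with the image. The button is at about (0.570, -0.187), so I'm aiming about 7 mm ahead of its centre.

>>> {"fn": "jog_arm", "kwargs": {"increments": [{"ax": -0.005, "ay": 0, "az": 0, "dx": 0.0115, "dy": 0.002, "dz": 0.03, "fingers": 0.0}, {"ax": -0.005, "ay": 0, "az": 0, "dx": 0.0115, "dy": 0.002, "dz": 0.07, "fingers": 0.0}, {"ax": -0.005, "ay": 0, "az": 0, "dx": 0.0115, "dy": 0.002, "dz": 0.105, "fingers": 0.0}, {"ax": -0.005, "ay": 0, "az": 0, "dx": 0.0115, "dy": 0.002, "dz": 0.13, "fingers": 0.0}, {"ax": -0.005, "ay": 0, "az": 0, "dx": 0.0115, "dy": 0.002, "dz": 0.138, "fingers": 0.0}]}}

```text
t: 3.9
tool_pos: [0.5651, -0.1793, 0.0839]
tool_rot: [-2.249, -2.192, -0.003]
wrist_force: [-0.2, 0.1, 0.0]
grip_width: 0.007
gripper_force: 0.0
```

```bash
python3 - <<'E'
from h import *
delta([.570,-.180,.064],-.026)
s=snapshot("wrist"); cv2.imwrite("pics/w2.png",s["image"][:,:,::-1])
E
```

```text
now 3.9 [ 0.5651 -0.1793  0.0839] F [-0.2  0.1  0. ] delta d [-0.0006  0.0049  0.0199] a [ 0.001 -0.002  0.   ] len 0.02
```

View pics/w2.png

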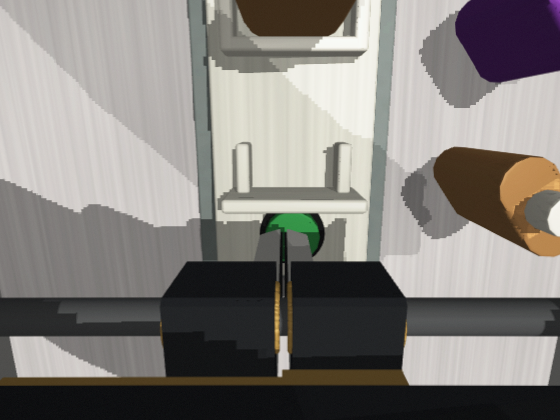

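The fingertips are over the green button, with the button centre at about (292,232) and the plate ahead of them. I'll shift +5 mm in tool y and press.

>>> {"fn": "jog_arm", "kwargs": {"increments": [{"ax": 0, "ay": 0, "az": 0, "dx": 0, "dy": 0.005, "dz": 0.006, "fingers": 0.0}, {"ax": 0, "ay": 0, "az": 0, "dx": 0, "dy": 0.005, "dz": 0.014, "fingers": 0.0}, {"ax": 0, "ay": 0, "az": 0, "dx": 0, "dy": 0.005, "dz": 0.019, "fingers": 0.0}, {"ax": 0, "ay": 0, "az": 0, "dx": 0, "dy": 0.005, "dz": 0.021, "fingers": 0.0}, {"ax": 0, "ay": 0, "az": 0, "dx": 0, "dy": 0.005, "dz": 0.021, "fingers": 0.0}]}}

```text
t: 4.37
tool_pos: [0.5716, -0.1804, 0.0657]
tool_rot: [2.249, 2.191, 0.006]
wrist_force: [-0.4, 0.5, 0.5]
grip_width: 0.008
gripper_force: 0.0
```

>>> {"fn": "jog_arm", "kwargs": {"increments": [{"ax": 0, "ay": 0, "az": 0, "dx": 0, "dy": 0, "dz": 0.002, "fingers": 0.0}, {"ax": 0, "ay": 0, "az": 0, "dx": 0, "dy": 0, "dz": 0.002, "fingers": 0.0}, {"ax": 0, "ay": 0, "az": 0, "dx": 0, "dy": 0, "dz": 0.002, "fingers": 0.0}]}}

```text
t: 4.62
tool_pos: [0.5716, -0.1804, 0.0638]
tool_rot: [2.249, 2.191, 0.006]
wrist_force: [-0.4, 0.5, 0.5]
grip_width: 0.001
gripper_force: 0.0
```

```bash
python3 - <<'E'
from h import *
delta([.570,-.180,.064],-.026)
s=snapshot("wrist"); a=s["image"][150:300,190:390]
s=snapshot("side"); b=s["image"][190:290,230:363]
delta([.570,-.180,.064],-.026)
z=np.hstack([cv2.resize(a,(400,300)),cv2.resize(b,(400,300),interpolation=cv2.INTER_CUBIC)]); cv2.imwrite("pics/w3.png",z[:,:,::-1])
E
```

```text
now 4.6167 [ 0.5716 -0.1804  0.0638] F [-0.4  0.5  0.5] delta d [ 0.0004 -0.0017 -0.0002] a [ 0.004 -0.001 -0.   ] len 0.002
now 4.7167 [ 0.5716 -0.1804  0.0638] F [-0.6 -0.   0.7] delta d [ 0.0004 -0.0016 -0.0002] a [ 0.004 -0.001 -0.   ] len 0.002
```

View pics/w3.png

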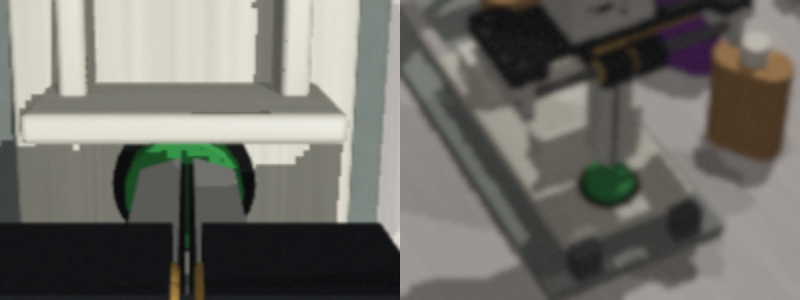

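The tips are over the button but there is no force yet. Continuing down in small steps.

>>> {"fn": "jog_arm", "kwargs": {"increments": [{"ax": 0, "ay": 0, "az": 0, "dx": 0, "dy": 0, "dz": 0.002, "fingers": 0.0}, {"ax": 0, "ay": 0, "az": 0, "dx": 0, "dy": 0, "dz": 0.003, "fingers": 0.0}, {"ax": 0, "ay": 0, "az": 0, "dx": 0, "dy": 0, "dz": 0.003, "fingers": 0.0}]}}

```text
t: 4.97
tool_pos: [0.5715, -0.1803, 0.0603]
tool_rot: [2.249, 2.191, 0.005]
wrist_force: [0.1, 0.1, 0.4]
grip_width: 0.003
gripper_force: 0.0
```

>>> {"fn": "jog_arm", "kwargs": {"increments": [{"ax": 0, "ay": 0, "az": 0, "dx": 0, "dy": 0, "dz": 0.002, "fingers": 0.0}, {"ax": 0, "ay": 0, "az": 0, "dx": 0, "dy": 0, "dz": 0.003, "fingers": 0.0}, {"ax": 0, "ay": 0, "az": 0, "dx": 0, "dy": 0, "dz": 0.003, "fingers": 0.0}]}}

```text
t: 5.22
tool_pos: [0.5715, -0.1803, 0.0573]
tool_rot: [2.249, 2.191, 0.005]
wrist_force: [0.5, 0.1, 0.1]
grip_width: 0.008
gripper_force: 0.0
```

```bash
python3 - <<'E'
from h import *
delta([.570,-.180,.064],-.026)
# tip position via wrist view sanity: where do tool points project
st=sense(); s=snapshot("wrist"); c=cam(s,st); R=Ro.from_rotvec(st["tool_rot"])
for z in(0,.019): print(z,proj(c,st["tool_pos"]+R.apply([0,0,z])))
print(proj(c,[[.570,-.187,.053],[.570,-.187,.045]]))
a=s["image"][150:300,190:390]
s=snapshot("side"); c=cam(s); b=s["image"][190:290,230:363]
print("side tip",proj(c,st["tool_pos"]+R.apply([0,0,.019])))
z=np.hstack([cv2.resize(a,(400,300)),cv2.resize(b,(400,300),interpolation=cv2.INTER_CUBIC)]); cv2.imwrite("pics/w4.png",z[:,:,::-1])
E
```

```text
now 5.2167 [ 0.5715 -0.1803  0.0573] F [0.5 0.1 0.1] delta d [ 0.0003 -0.0014 -0.0067] a [ 0.003 -0.001 -0.   ] len 0.007
0 [[283.90340296 243.05403384]]
0.019 [[283.82020607 232.50887486]]
[[281.60226035 251.65111452]
 [281.60779535 246.79195402]]
side tip [[297.70327147 250.30822609]]
```

View pics/w4.png

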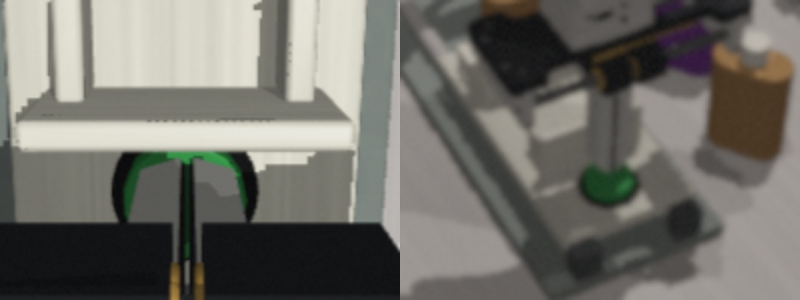

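>>> {"fn": "jog_arm", "kwargs": {"increments": [{"ax": 0, "ay": 0, "az": 0, "dx": 0, "dy": 0, "dz": 0.002, "fingers": 0.0}, {"ax": 0, "ay": 0, "az": 0, "dx": 0, "dy": 0, "dz": 0.003, "fingers": 0.0}, {"ax": 0, "ay": 0, "az": 0, "dx": 0, "dy": 0, "dz": 0.003, "fingers": 0.0}]}}

```text
t: 5.57
tool_pos: [0.5714, -0.1804, 0.0543]
tool_rot: [2.249, 2.191, 0.005]
wrist_force: [0.5, -0.3, 0.2]
grip_width: 0.004
gripper_force: 0.0
```

>>> {"fn": "jog_arm", "kwargs": {"increments": [{"ax": 0, "ay": 0, "az": 0, "dx": 0, "dy": 0, "dz": 0.002, "fingers": 0.0}, {"ax": 0, "ay": 0, "az": 0, "dx": 0, "dy": 0, "dz": 0.003, "fingers": 0.0}, {"ax": 0, "ay": 0, "az": 0, "dx": 0, "dy": 0, "dz": 0.003, "fingers": 0.0}]}}

```text
t: 5.82
tool_pos: [0.5715, -0.1804, 0.0513]
tool_rot: [2.249, 2.191, 0.005]
wrist_force: [0.8, 0.1, -0.4]
grip_width: 0.006
gripper_force: 0.0
```

>>> {"fn": "jog_arm", "kwargs": {"increments": [{"ax": 0, "ay": 0, "az": 0, "dx": 0, "dy": 0, "dz": 0.002, "fingers": 0.0}, {"ax": 0, "ay": 0, "az": 0, "dx": 0, "dy": 0, "dz": 0.003, "fingers": 0.0}, {"ax": 0, "ay": 0, "az": 0, "dx": 0, "dy": 0, "dz": 0.003, "fingers": 0.0}]}}

```text
t: 6.07
tool_pos: [0.5716, -0.1804, 0.0485]
tool_rot: [2.249, 2.191, 0.006]
wrist_force: [0.1, 0.3, 3.7]
grip_width: 0.006
gripper_force: 1.5
```

```bash
python3 - <<'E'
from h import *
st=sense(); print(st["wrist_force"].round(2),st["effort"].round(2),st["torque"].round(2))
s=snapshot("wrist")
a=s["image"][150:300,190:390]
s=snapshot("side"); b=s["image"][190:290,230:363]
z=np.hstack([cv2.resize(a,(400,300)),cv2.resize(b,(400,300),interpolation=cv2.INTER_CUBIC)]); cv2.imwrite("pics/w5.png",z[:,:,::-1])
E
```

```text
[0.06 0.34 3.72] [ 1.300e-01 -8.239e+01  2.084e+01 -2.948e+01 -1.100e-01 -1.800e-01
  4.000e-02] [0.02 0.22 0.03]
```

View pics/w5.png

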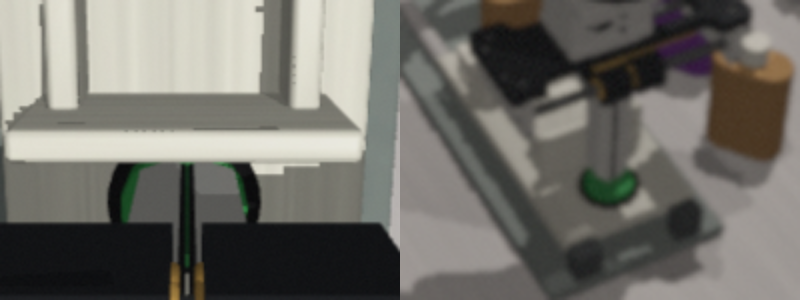

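Contact: 3.7 N, so the fingertips are effectively at the TCP height. Pressing further.

>>> {"fn": "jog_arm", "kwargs": {"increments": [{"ax": 0, "ay": 0, "az": 0, "dx": 0, "dy": 0, "dz": 0.002, "fingers": 0.0}, {"ax": 0, "ay": 0, "az": 0, "dx": 0, "dy": 0, "dz": 0.004, "fingers": 0.0}, {"ax": 0, "ay": 0, "az": 0, "dx": 0, "dy": 0, "dz": 0.005, "fingers": 0.0}, {"ax": 0, "ay": 0, "az": 0, "dx": 0, "dy": 0, "dz": 0.006, "fingers": 0.0}]}}

```text
t: 6.5
tool_pos: [0.5718, -0.1805, 0.0427]
tool_rot: [2.249, 2.191, 0.006]
wrist_force: [-7.1, 2.5, 24.1]
grip_width: 0.004
gripper_force: 12.1
```

Fully down (24 N against the stop). Now push gently along tool x.

>>> {"fn": "jog_arm", "kwargs": {"increments": [{"ax": 0, "ay": 0, "az": 0, "dx": 0.002, "dy": 0, "dz": 0, "fingers": 0.0}, {"ax": 0, "ay": 0, "az": 0, "dx": 0.006, "dy": 0, "dz": 0, "fingers": 0.0}, {"ax": 0, "ay": 0, "az": 0, "dx": 0.012, "dy": 0, "dz": 0, "fingers": 0.0}, {"ax": 0, "ay": 0, "az": 0, "dx": 0.018, "dy": 0, "dz": 0, "fingers": 0.0}, {"ax": 0, "ay": 0, "az": 0, "dx": 0.024, "dy": 0, "dz": 0, "fingers": 0.0}]}}

```text
t: 6.92
tool_pos: [0.5723, -0.157, 0.043]
tool_rot: [2.249, 2.189, 0.005]
wrist_force: [-2.3, -3.0, 10.7]
grip_width: 0.009
gripper_force: 5.3
```

```bash
python3 - <<'E'
from h import *
delta([.571,-.160,.0427],-.026)
for n in("side",):
    s=snapshot(n); c=cam(s)
    for r in regions_of(n,"open_flask")[:3]: print(r["p"],r["box"],ray(c,cent(r),.09).round(3))
E
```

```text
now 6.9167 [ 0.5723 -0.157   0.043 ] F [-2.3 -3.  10.7] delta d [-0.003  -0.0013  0.0003] a [ 0.004 -0.    -0.001] len 0.003
0.81 [250.2, 167.3, 272.4, 195.8] [ 0.58  -0.001  0.09 ]
0.48 [313.3, 194.4, 331.0, 215.5] [ 0.661 -0.138  0.09 ]
```

>>> {"fn": "jog_arm", "kwargs": {"increments": [{"ax": 0, "ay": 0, "az": 0, "dx": 0.006, "dy": 0, "dz": 0.0005, "fingers": 0.0}, {"ax": 0, "ay": 0, "az": 0, "dx": 0.014, "dy": 0, "dz": 0.0005, "fingers": 0.0}, {"ax": 0, "ay": 0, "az": 0, "dx": 0.022, "dy": 0, "dz": 0.0005, "fingers": 0.0}, {"ax": 0, "ay": 0, "az": 0, "dx": 0.03, "dy": 0, "dz": 0.0005, "fingers": 0.0}, {"ax": 0, "ay": 0, "az": 0, "dx": 0.038, "dy": 0, "dz": 0.0005, "fingers": 0.0}]}}

```text
t: 7.43
tool_pos: [0.5734, -0.1191, 0.0429]
tool_rot: [2.249, 2.189, 0.005]
wrist_force: [-5.0, -2.8, 16.4]
grip_width: 0.008
gripper_force: 8.6
```

>>> {"fn": "jog_arm", "kwargs": {"increments": [{"ax": 0, "ay": 0, "az": 0, "dx": 0.008, "dy": 0, "dz": 0, "fingers": 0.0}, {"ax": 0, "ay": 0, "az": 0, "dx": 0.016, "dy": 0, "dz": 0, "fingers": 0.0}, {"ax": 0, "ay": 0, "az": 0, "dx": 0.024, "dy": 0, "dz": 0, "fingers": 0.0}, {"ax": 0, "ay": 0, "az": 0, "dx": 0.032, "dy": 0, "dz": 0, "fingers": 0.0}, {"ax": 0, "ay": 0, "az": 0, "dx": 0.04, "dy": 0, "dz": 0, "fingers": 0.0}]}}

```text
t: 7.85
tool_pos: [0.5744, -0.079, 0.0428]
tool_rot: [2.249, 2.189, 0.006]
wrist_force: [-5.0, -2.7, 16.8]
grip_width: 0.002
gripper_force: 8.6
```

```bash
python3 - <<'E'
from h import *
delta([.571,-.030,.0427],-.026)
for n in("side",):
    s=snapshot(n); c=cam(s)
    for r in regions_of(n,"open_flask")[:3]: print(r["p"],r["box"],ray(c,cent(r),.09).round(3))
E
```

```text
now 7.85 [ 0.5744 -0.079   0.0428] F [-5.  -2.7 16.8] delta d [ 0.0488 -0.0047  0.0002] a [ 0.004 -0.001 -0.001] len 0.049
0.6 [237.1, 150.2, 255.2, 172.5] [0.584 0.086 0.09 ]
0.57 [312.9, 174.1, 339.3, 215.2] [ 0.683 -0.106  0.09 ]
```

>>> {"fn": "jog_arm", "kwargs": {"increments": [{"ax": 0, "ay": 0, "az": 0, "dx": 0.008, "dy": 0, "dz": 0, "fingers": 0.0}, {"ax": 0, "ay": 0, "az": 0, "dx": 0.016, "dy": 0, "dz": 0, "fingers": 0.0}, {"ax": 0, "ay": 0, "az": 0, "dx": 0.024, "dy": 0, "dz": 0, "fingers": 0.0}, {"ax": 0, "ay": 0, "az": 0, "dx": 0.031, "dy": 0, "dz": 0, "fingers": 0.0}, {"ax": 0, "ay": 0, "az": 0, "dx": 0.037, "dy": 0, "dz": 0, "fingers": 0.0}]}}

```text
t: 8.37
tool_pos: [0.5754, -0.0417, 0.0428]
tool_rot: [2.249, 2.19, 0.006]
wrist_force: [-6.4, -1.9, 19.0]
grip_width: 0.006
gripper_force: 8.8
```

>>> {"fn": "jog_arm", "kwargs": {"increments": [{"ax": 0, "ay": 0, "az": 0, "dx": 0.004, "dy": 0, "dz": 0, "fingers": 0.0}, {"ax": 0, "ay": 0, "az": 0, "dx": 0.007, "dy": 0, "dz": 0, "fingers": 0.0}, {"ax": 0, "ay": 0, "az": 0, "dx": 0.009, "dy": 0, "dz": 0, "fingers": 0.0}, {"ax": 0, "ay": 0, "az": 0, "dx": 0.011, "dy": 0, "dz": 0, "fingers": 0.0}, {"ax": 0, "ay": 0, "az": 0, "dx": 0.013, "dy": 0, "dz": 0, "fingers": 0.0}]}}

```text
t: 8.78
tool_pos: [0.5758, -0.0298, 0.0429]
tool_rot: [2.249, 2.189, 0.005]
wrist_force: [-2.3, -11.3, 13.4]
grip_width: 0.004
gripper_force: 6.8
```

>>> {"fn": "jog_arm", "kwargs": {"increments": [{"ax": 0, "ay": 0, "az": 0, "dx": 0.001, "dy": 0, "dz": 0, "fingers": 0.0}, {"ax": 0, "ay": 0, "az": 0, "dx": 0.002, "dy": 0, "dz": 0, "fingers": 0.0}, {"ax": 0, "ay": 0, "az": 0, "dx": 0.002, "dy": 0, "dz": 0, "fingers": 0.0}]}}

```text
t: 9.03
tool_pos: [0.5762, -0.0284, 0.0429]
tool_rot: [2.249, 2.187, 0.005]
wrist_force: [-3.0, -9.3, 13.0]
grip_width: 0.005
gripper_force: 6.4
```

```bash
python3 - <<'E'
from h import *
delta([.571,-.030,.0427],-.026)
s=snapshot("side"); c=cam(s); 
cv2.imwrite("pics/s6.png",cv2.resize(s["image"][50:290,180:380],None,fx=2.5,fy=2.5,interpolation=cv2.INTER_CUBIC)[:,:,::-1])
E
```

```text
now 9.0333 [ 0.5762 -0.0284  0.0429] F [-3.  -9.3 13. ] delta d [-0.0017 -0.0051  0.0002] a [ 0.005  0.001 -0.002] len 0.005
```

View pics/s6.png

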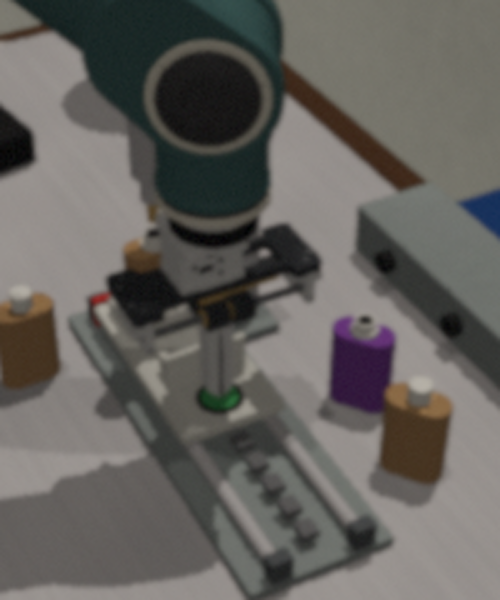

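The side view shows the carriage against the red stop, its notches exposed behind it, and the flask under the nozzle. The tips slip on the button at about 9 N, so it is at the stop. Lifting straight up, then back.

>>> {"fn": "jog_arm", "kwargs": {"increments": [{"ax": 0, "ay": 0, "az": 0, "dx": 0, "dy": 0, "dz": -0.003, "fingers": 0.0}, {"ax": 0, "ay": 0, "az": 0, "dx": 0, "dy": 0, "dz": -0.01, "fingers": 0.0}, {"ax": 0, "ay": 0, "az": 0, "dx": 0, "dy": 0, "dz": -0.02, "fingers": 0.0}, {"ax": 0, "ay": 0, "az": 0, "dx": -0.01, "dy": 0, "dz": -0.04, "fingers": 0.0}, {"ax": 0, "ay": 0, "az": 0, "dx": -0.03, "dy": 0, "dz": -0.065, "fingers": 0.0}]}}

```text
t: 9.5
tool_pos: [0.574, -0.0542, 0.1072]
tool_rot: [-2.246, -2.196, -0.004]
wrist_force: [-0.1, 0.1, 0.4]
grip_width: 0.001
gripper_force: 0.0
```

>>> {"fn": "jog_arm", "kwargs": {"increments": [{"ax": 0, "ay": 0, "az": 0, "dx": -0.03, "dy": 0, "dz": -0.02, "fingers": 0.0}, {"ax": 0, "ay": 0, "az": 0, "dx": -0.06, "dy": 0, "dz": -0.04, "fingers": 0.0}, {"ax": 0, "ay": 0, "az": 0, "dx": -0.09, "dy": 0, "dz": -0.06, "fingers": 0.0}, {"ax": 0, "ay": 0, "az": 0, "dx": -0.12, "dy": 0, "dz": -0.08, "fingers": 0.0}, {"ax": 0, "ay": 0, "az": 0, "dx": -0.12, "dy": 0, "dz": -0.08, "fingers": 0.0}]}}

```text
t: 9.92
tool_pos: [0.571, -0.1831, 0.1916]
tool_rot: [2.252, 2.18, 0.008]
wrist_force: [0.4, -0.9, 1.0]
grip_width: 0.006
gripper_force: 0.0
```

```bash
python3 - <<'E'
from h import *
st=sense(); print(st["tool_pos"],st["wrist_force"].round(1))
w=snapshot("wrist"); c=cam(w,st); im=w["image"].astype(int)
g=(im[:,:,1]>im[:,:,0]*1.6)&(im[:,:,1]>im[:,:,2]*1.6)&(im[:,:,1]>50)
y,x=np.nonzero(g); print("green",x.mean(),y.mean(),len(x),ray(c,[x.mean(),y.mean()],.053),np.ptp(x))
s=snapshot("side")
z=np.hstack([cv2.resize(w["image"],(440,330)),cv2.resize(s["image"][60:280,190:380],(285,330))]); cv2.imwrite("pics/e.png",z[:,:,::-1])
E
```

```text
[ 0.57098394 -0.1831029   0.19163736] [ 0.4 -0.9  1. ]
green 280.1743886743887 24.364221364221365 1554 [ 0.57402617 -0.03673284  0.053     ] 41
```

View pics/e.png

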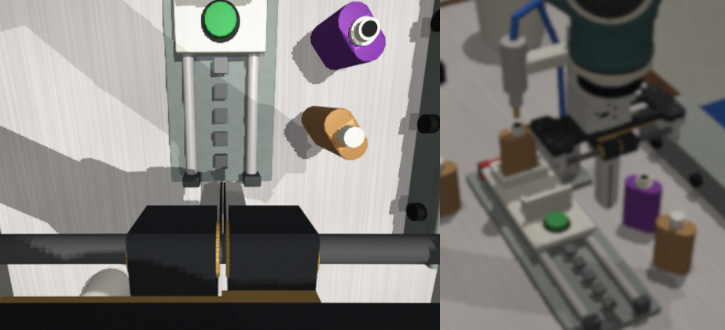

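The carriage has travelled about 149 mm, the button is up, and the flask is upright under the nozzle. The arm is clear, so I'm handing in.

```bash
python3 -c "
from rig import *
print(finish_job())"
```

```text
the job is handed in; nothing more can be done
None
```

I pressed the button fully down, pushed the carriage about 149 mm to the end stop, let the button spring up there and moved the arm clear. The flask stands upright under the nozzle. The job is handed in, but no verdict came back.

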